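# Reassemble a split-bearing spindle stand and lay the level on it

### The arm

A 6-joint arm with a two-finger parallel gripper is mounted at the origin on the work surface. World frame = base frame: x ahead of the robot, y to its left, z up, the work surface at z = 0. Lengths are in mm, angles in degrees, forces in N, time in s.
With the tool pointing down it reaches from about 300 to 850 mm from the base axis. Payload 4.2 kg.
Tool frame: the origin (TCP) lies on the front face of the gripper's body, between the roots of the fingers; the fingertips stand 78 mm ahead of it and the grasp point (between the pads) lies 60 mm ahead of it; x points along the fingers, y is the direction in which the jaws open and shut, and the axes are right-handed (so a half turn about x gives the same grasp; the last joint's range is limited). The gripper opens to 91 mm and grips with 3 to 60 N. Pads are 32 mm wide; open, the fingers measure 118 mm over their backs; the gripper's body (76 mm by 178 mm) begins 60 mm behind the grasp point.
Start: joints at [63.541, 18.312, 89.639, -0, 72.044, -1.146], TCP at [245.852, 519.799, 292.276] pointing down, gripper open.
Joint ranges: [-177.97, 177.97], [-48.28, 115.42], [12.27, 149.76], [-77.06, 257.06], [2.81, 150.46], [-146.56, 146.56]. Speed limits (degrees/s): [147.25, 147.25, 180, 180, 180, 180].

### API

Orientations are given as [roll, pitch, yaw] about the fixed x, y, z axes, in that order (R = Rz(yaw) Ry(pitch) Rx(roll)).
In Python, from workcell import status, viewer, env gives the robot as it stands. The module is installed in compiled form; this text tells all that it offers.
- The arm moves only by the tool move_arm, never from a script. Its argument "moves" is a list of rows, each a list of 3 entries, a list of its own where there are three numbers: the shift along the tool's x, y, z in cm, then the turn about the tool's x in rad, then the gripper's target within -1 to 1 (fully open at 1, half-way at 0, shut at -1). A call has 1 to 20 rows; each row is the pose to reach, as a shift and turn from the pose commanded when the call began, along the tool's axes at that moment; what a row does not reach only later rows make up. A row lasts 1/8 s, in which the tool goes at most 62.5 mm and 10.7 degrees, less where a joint would pass 70% of its speed; a pose out of reach is approached as far as the arm can. A call with a gripper value outside its range is refused whole. The fingers move at their own pace and stop on an object; "force" is the grip in N (left out, the last holds). Time passes only in rows, so rows that repeat a pose let the fingers close. It gives the time, the measured TCP pose, the force and the opening at its end, in the units of the state.
- status.state(): the state, without advancing time (a new reading comes with each control period).
- viewer.grab_frame(name): name is "side" or "top" or "wrist"; returns the picture (384x512x3 uint8, red, green, blue); there is no depth.
- viewer.get_calibration(name): a dict with "camera_matrix" (3x3 intrinsics, pixels), "eye" and "rotation" of the camera in the world. Camera axes: x right, y down, z forward; pixel columns grow to the right and rows downward; lengths in mm; the calibration is good to about 2 mm. The wrist camera is an equidistant fisheye: a pixel r from the principal point sees the ray r / f radians off the axis. A picture is of the moment at which its call begins: read the wrist's pose just before it. get_calibration takes no time and is no camera call; for the wrist camera it gives the pose at the moment of the call.
- env.job_done(): hands the job in, once; it reports no verdict.
The state is a dict: "time_s": time; "qpos": joint angles; "qvel": joint speeds; "effort": joint torques, N m; "ee_pos": TCP position; "ee_rot": TCP orientation; "force": force on the tool from outside, world axes, zero at the start; "torque": the same for the moment, N m; "gripper_width": finger opening in mm.
Only numpy, scipy, OpenCV 4.12 (cv2) and the standard library are available. Lean on these libraries where they do the work, as an engineer would, in place of code of your own. Each camera call takes 0.05 s, during which the arm holds its last target.

### The job

Put the spindle stand back together: first lay the loose shaft in the two V-shaped pedestals with its square block midway between them, then set on each pedestal the bearing cap whose cut-outs fit its studs, squared up and fully home on the joint face. Last, lay the spirit level, right way up, across the tops of the two caps, centred and parallel to the shaft. Leave the tape measure, the solder spool and the parts tray where they are.

Things in the scene. Friction and masses are not known exactly. Their poses are not given: they have to be found in the camera images.
- plate: Steel base plate of the spindle stand, 120 mm (its x) x 210 mm (its y) x 10 mm, fixed to the table, with the two pedestals screwed on it 60 mm either side of its centre along its y. The shaft's place is along its y, over its centre, the shaft's axis 60 mm above the table. Origin at the centre of its underside, z up.
- pedestal_inline: Fixed grey metal V-block on the plate, left or right: 96 (x) x 44 (y) x 50 mm high to its flat joint face. A 90-degree V along y, 34 mm wide at top, holds the shaft's axis level with that face. Two dark 12 mm studs, tapered at the tip, stand 14 mm above the face, on the long centre line: x = +41 and -41, y = 0. Origin: centre of underside, 10 mm above table; axes as the plate's.
- pedestal_diagonal: Fixed grey metal V-block on the plate, left or right: 96 (x) x 44 (y) x 50 mm high to its flat joint face. A 90-degree V along y, 34 mm wide at top, holds the shaft's axis level with that face. Two dark 12 mm studs, tapered at the tip, stand 14 mm above the face, at opposite corners: (x, y) = (41, 14) and (-41, -14). Origin: centre of underside, 10 mm above table; axes as the plate's.
- shaft: Steel spindle shaft, 24 mm thick and 190 mm long, with a square block 40 x 40 x 40 mm on its middle, on which it rests level on the table (axis 20 mm up); grip it by the block. 0.65 kg. Origin on the axis at the middle of the block; y along the shaft, either end alike; x and z square to the faces of the block.
- cap_slots: Steel-grey metal cap, 96 (x) x 44 (y) x 22 mm high, 0.25 kg, lying joint face down; grip its square boss, 30 x 30 mm, 22 to 48 mm up. Underneath a channel along y, 31 mm wide, 14 deep, clears the shaft. Each end has a central open slot, cut right through, 19 mm wide (|x| > 30.5, |y| < 9.5). Same after a half turn. Origin: centre of underside (joint face).
- cap_corners: Steel-grey metal cap, 96 (x) x 44 (y) x 22 mm high, 0.25 kg, lying joint face down; grip its square boss, 30 x 30 mm, 22 to 48 mm up. Underneath a channel along y, 31 mm wide, 14 deep, clears the shaft. Two opposite corners are cut away right through: x > 30.5 with y > 4.5, and x < -30.5 with y < -4.5. Same after a half turn. Origin: centre of underside (joint face).
- level: Precision spirit level: a grey bar with a steel sole, 26 mm wide (its x) x 180 mm long (its y) x 28 mm high, with a green vial let into the middle of its top. 0.4 kg. Lies sole down on the table. Origin at the centre of its sole; z up. On the fitted caps its sole is 108 mm above the table.
- tape_measure: Bystander, leave alone: yellow tape measure, about 65 x 70 x 34 mm, loose beyond the work. Origin at the centre of its underside.
- solder_spool: Bystander, leave alone: reel of solder standing on end, 54 mm across, 40 mm high, green rims, loose beyond the stand. Origin at the centre of its underside.
- parts_tray: Bystander, leave alone: black open tray of screws, 90 x 150 x 22 mm, loose beyond the work. Origin at the centre of its underside.
There are look-alikes about, which are no part of the job. There is more than one size of the plate; the job needs the larger. What is shaped like the level but turquoise is not meant.

How it is judged (in metres and radians):
On the way, in this order (a step that is already met when the one before it is completed fails the run):
1. the shaft lies home in both V's, its block midway between the pedestals (x of shaft in the frame of plate between -0.006 and 0.006 m and y of shaft in the frame of plate between -0.013 and 0.013 m and z of shaft in the frame of plate between 0.057 and 0.063 m and angle between the y axis of shaft and the y axis of plate, either way round below 0.06 rad), for 0.2 s.
2. both caps are fully home over the shaft, each on its own pedestal (either one first) (all of step 1 and x of cap_slots in the frame of pedestal_inline between -0.008 and 0.008 m and y of cap_slots in the frame of pedestal_inline between -0.008 and 0.008 m and z of cap_slots in the frame of pedestal_inline between 0.047 and 0.053 m and angle between the x axis of cap_slots and the x axis of pedestal_inline, either way round below 0.15 rad and angle between each of cap_slots, cap_corners's own z axis and vertical below 0.05 rad and x of cap_corners in the frame of pedestal_diagonal between -0.008 and 0.008 m and y of cap_corners in the frame of pedestal_diagonal between -0.008 and 0.008 m and z of cap_corners in the frame of pedestal_diagonal between 0.047 and 0.053 m and angle between the x axis of cap_corners and the x axis of pedestal_diagonal, either way round below 0.15 rad), for 0.2 s.
At the end, for the whole second after the job is handed in: Shaft home in both V's (3 mm in height, 6 across, 13 along, 0.06 rad); each cap on its own pedestal (8 mm, 0.15 rad, joint face 3 mm, tilt 0.05); level upright on both caps (3 mm in height, 12 across, 15 along, 0.15 rad, tilt 0.04); all four released and at rest (all of step 2 and x of level in the frame of plate between -0.012 and 0.012 m and y of level in the frame of plate between -0.015 and 0.015 m and z of level in the frame of plate between 0.105 and 0.111 m and angle between the y axis of level and the y axis of plate, either way round below 0.15 rad and angle between level's own z axis and vertical below 0.04 rad and linear speed of each of shaft, cap_slots, cap_corners, level below 0.02 m/s); the robot touches nothing.
It fails at once if the tape measure is moved by more than 20 mm (distance of tape_measure from where it was at the start of the episode above 0.02 m).
It fails at once if the solder spool is moved by more than 20 mm (distance of solder_spool from where it was at the start of the episode above 0.02 m).
It fails at once if the parts tray is moved by more than 20 mm (distance of parts_tray from where it was at the start of the episode above 0.02 m).
It also fails if it takes over 125 s, if anything falls off the work surface, if the arm or the gripper's body presses on something with over 40 N, if the wrist force passes 120 N, or if a joint passes its speed limit or range.

## Working session

There is one attempt and no reset: what is moved stays moved. The work goes in short steps, Python scripts to look and compute and a tool call to move; the robot and the scene stay as the last step left them, time stands still between calls to the robot, and variables do not carry over. Pictures are saved under pics/ and viewed, and the job is handed in when it is done.

Besides the shell and the picture viewer there is one more tool, called after "Call:" by a JSON object that holds its "method" and its "body", one argument or row to a line. move_arm: Moves the arm, as the interface text tells. Its arguments: {"type":"object","properties":{"moves":{"type":"array","items":{"type":"array"}},"force":{"type":"number"}},"required":["moves"]}

```bash
mkdir -p pics; cat > h.py <<'E'
import numpy as np, cv2
from workcell import status, viewer, env
def grab(n,f):
    im=viewer.grab_frame(n); cv2.imwrite(f'pics/{f}.png',im[:,:,::-1]); return im
E
python3 - <<'E'
from h import *
print(status.state())
for n in('side','top','wrist'):
    print(n,viewer.get_calibration(n)); grab(n,n+'0')
E
```

```text
{'time_s': 0.0, 'qpos': array([ 6.35404375e+01,  1.83519139e+01,  8.97074416e+01, -1.45304854e-03,
        7.20441095e+01, -1.14704579e+00]), 'qvel': array([ 0.01646836,  0.08625425, -0.01774927, -0.12807445,  0.00664592,
        0.09455384]), 'effort': array([ 8.23901792e-05, -4.12466955e+01, -2.31970382e+01,  7.26745580e-02,
        4.60433867e-02, -1.62237029e-04]), 'ee_pos': array([245.69228518, 519.4506113 , 291.41041109]), 'ee_rot': array([ -90.38207736,   89.89652575, -115.69414489]), 'force': array([ 0.7218004 , -0.56500859,  0.12309937]), 'torque': array([ 0.06980306, -0.03166538,  0.0179059 ]), 'gripper_width': 91.31137985641315}
side {'camera_matrix': array([[497.67735325,   0.        , 259.78619111],
       [  0.        , 497.67735325, 200.30031774],
       [  0.        ,   0.        ,   1.        ]]), 'eye': array([-115.05529564, -639.20566978, 1038.75791994]), 'rotation': array([-134.75613052,    0.7123685 ,  -44.81481154])}
top {'camera_matrix': array([[388.44650753,   0.        , 259.80750646],
       [  0.        , 388.44650753, 196.36717287],
       [  0.        ,   0.        ,   1.        ]]), 'eye': array([ 512.93596183,   47.22525293, 1255.0708931 ]), 'rotation': array([-176.50114466,    0.21480996,  -88.52354254])}
wrist {'camera_matrix': array([[297.31863964,   0.        , 260.76242038],
       [  0.        , 297.31863964, 193.02335628],
       [  0.        ,   0.        ,   1.        ]]), 'eye': array([183.05576551, 550.10390601, 384.15331931]), 'rotation': array([1.65766697e+02, 1.55545152e-01, 6.47301084e+01])}
```

View pics/top0.png

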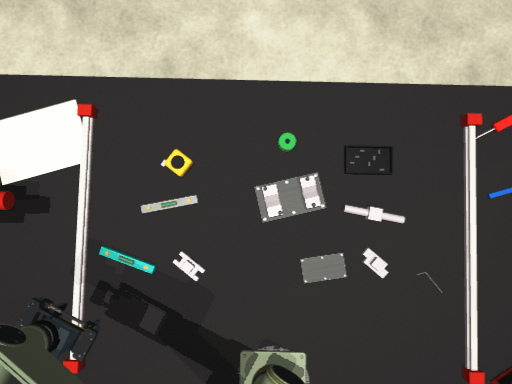

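View pics/side0.png

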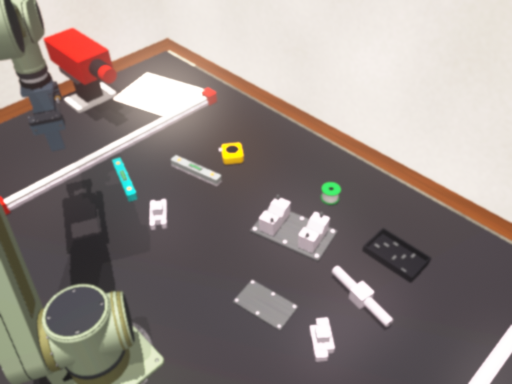

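View pics/wrist0.png

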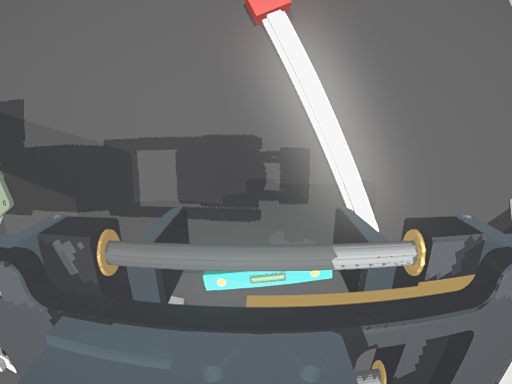

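```bash
cat >> h.py <<'E'
from scipy.spatial.transform import Rotation as Rn
def cal(n):
    c=viewer.get_calibration(n); return c['camera_matrix'],np.array(c['eye']),Rn.from_euler('xyz',c['rotation'],degrees=True).as_matrix()
def ray(n,uv,c=None):
    K,e,R=c or cal(n); uv=np.atleast_2d(np.asarray(uv,float))
    p=(uv-K[:2,2])/[K[0,0],K[1,1]]
    if n=='wrist':
        r=np.linalg.norm(p,axis=1,keepdims=True)+1e-12
        d=np.hstack([p/r*np.sin(r),np.cos(r)])
    else: d=np.hstack([p,np.ones((len(p),1))])
    return e,d@R.T
def onz(n,uv,z,c=None):
    e,d=ray(n,uv,c); return e+d*((z-e[2])/d[:,2:3])
def proj(n,P,c=None):
    K,e,R=c or cal(n); q=(np.atleast_2d(P)-e)@R
    if n=='wrist':
        rho=np.hypot(q[:,0],q[:,1]); th=np.arctan2(rho,q[:,2]); p=q[:,:2]/(rho[:,None]+1e-12)*th[:,None]
    else: p=q[:,:2]/q[:,2:]
    return p*[K[0,0],K[1,1]]+K[:2,2]
def tcp():
    s=status.state(); return np.array(s['ee_pos']),Rn.from_euler('xyz',s['ee_rot'],degrees=True).as_matrix()
E
python3 - <<'E'
from h import *
im=cv2.imread('pics/top0.png')
c=im[160:290,130:410]; cv2.imwrite('pics/topc.png',cv2.resize(c[:, :],None,fx=2.85,fy=2.85,interpolation=cv2.INTER_CUBIC))
im=cv2.imread('pics/side0.png')
c=im[140:370,90:440]; cv2.imwrite('pics/sidec.png',cv2.resize(c,None,fx=2.28,fy=2.28,interpolation=cv2.INTER_CUBIC))
for nm,uv,z in [('plate',(290,197),10),('shaft',(376,214),40),('capR',(376,263),22),('capL',(188,266),22),('level',(169,204),28),('rail1',(90,110),0),('rail2',(75,365),0)]:
    print(nm,onz('top',uv,z).round(0))
p,R=tcp(); print(R.round(3)); print('wrist',cal('wrist')[2].round(3), ((cal('wrist')[1]-p)@R).round(1))
E
```

```text
plate [[589. -43.  10.]]
shaft [[ 541. -310.   40.]]
capR [[ 388. -317.   22.]]
capL [[363. 274.  22.]]
level [[556. 340.  28.]]
rail1 [[860. 619.   0.]]
rail2 [[ 41. 624.   0.]]
[[-0.001  0.428  0.904]
 [-0.001  0.904 -0.428]
 [-1.    -0.001 -0.   ]]
wrist [[ 0.427  0.877  0.221]
 [ 0.904 -0.413 -0.107]
 [-0.002  0.246 -0.969]] [-92.6   0.7 -69.7]
```

View pics/topc.png

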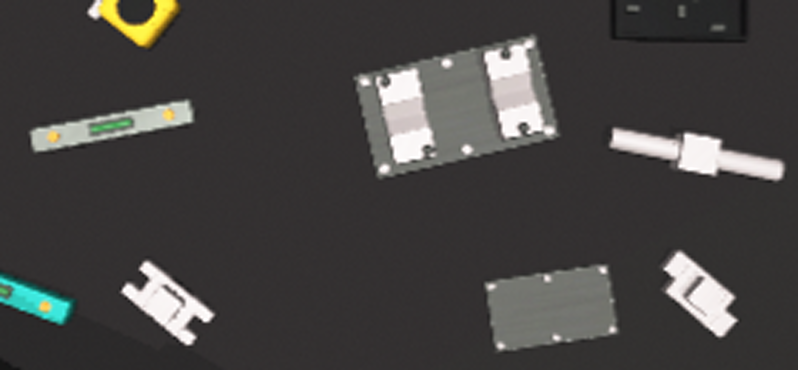

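View pics/sidec.png

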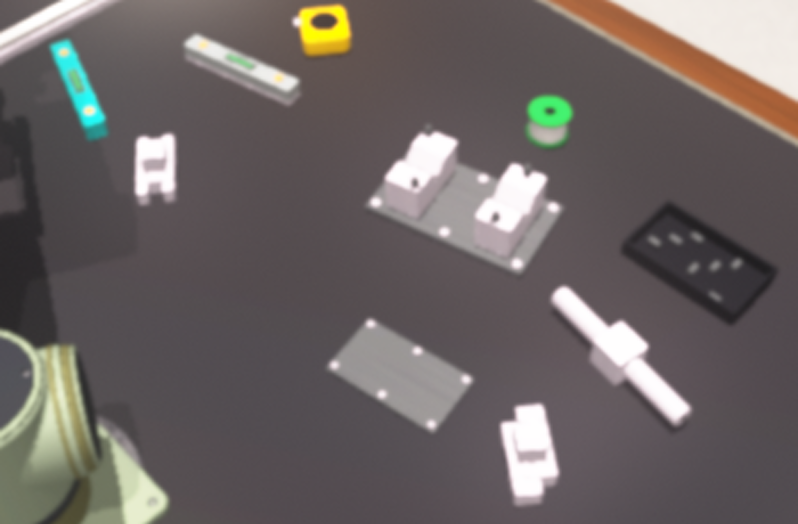

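```bash
cat >> h.py <<'E'
def plan(pos,az):
    p,R=tcp(); d=(np.asarray(pos)-p)@R/10
    a=np.degrees(np.arctan2(R[1,1],R[0,1])); t=(a-az+90)%180-90
    q=status.state()['qpos']; 
    print('shift cm',d.round(2),'turn rad',np.radians(t).round(4),'az now',a.round(2),'tcp',p.round(1),'q6 est',np.degrees(np.arctan2(pos[1],pos[0]))-(a-t), 'F',status.state()['force'].round(1),'w',round(status.state()['gripper_width'],1),'t',round(status.state()['time_s'],2))
E
python3 -c "
from h import *
plan((604,-113,300),12)"
```

```text
shift cm [ -0.79 -41.86  59.44] turn rad 0.9195 az now 64.69 tcp [245.7 519.6 291.6] q6 est -22.596743839002624 F [ 0.5  0.7 -0.6] w 91.0 t 0.15
```

Call:
{"method": "move_arm", "body": {
  "moves": [
    [[-0.8,-41.9,59.4],0.92,1],
    [[-0.8,-41.9,59.4],0.92,1],
    [[-0.8,-41.9,59.4],0.92,1],
    [[-0.8,-41.9,59.4],0.92,1],
    [[-0.8,-41.9,59.4],0.92,1],
    [[-0.8,-41.9,59.4],0.92,1],
    [[-0.8,-41.9,59.4],0.92,1],
    [[-0.8,-41.9,59.4],0.92,1],
    [[-0.8,-41.9,59.4],0.92,1],
    [[-0.8,-41.9,59.4],0.92,1],
    [[-0.8,-41.9,59.4],0.92,1],
    [[-0.8,-41.9,59.4],0.92,1],
    [[-0.8,-41.9,59.4],0.92,1],
    [[-0.8,-41.9,59.4],0.92,1],
    [[-0.8,-41.9,59.4],0.92,1],
    [[-0.8,-41.9,59.4],0.92,1]
  ]
}}

```text
time_s: 2.15
ee_pos: [603.3, -111.9, 300.6]
ee_rot: [94.1, 90.0, 16.1]
force: [-0.8, 0.0, -0.1]
gripper_width: 91.0
```

```bash
python3 -c "
from h import *
plan((604,-113,300),12)
np.save('cw1.npy',np.array(cal('wrist'),dtype=object),allow_pickle=True)
im=grab('wrist','w1')
cv2.imwrite('pics/w1c.png',cv2.resize(im[:260,:,::-1],None,fx=1.56,fy=1.56,interpolation=cv2.INTER_CUBIC))"
```

```text
shift cm [0.06 0.04 0.12] turn rad 0.001 az now 12.06 tcp [ 603.3 -111.9  300.6] q6 est -22.596743839002627 F [-0.8  0.  -0.1] w 91.0 t 2.15Traceback (most recent call last):
  File "<string>", line 4, in <module>
    np.save('cw1.npy',np.array(cal('wrist'),dtype=object),allow_pickle=True)
                      ~~~~~~~~^^^^^^^^^^^^^^^^^^^^^^^^^^^
ValueError: could not broadcast input array from shape (3,3) into shape (3,)
```

```bash
cat >> h.py <<'E'
import pickle
def wshot(f):
    c=cal('wrist'); pickle.dump(c,open(f+'.pkl','wb')); im=grab('wrist',f)
    cv2.imwrite(f'pics/{f}c.png',cv2.resize(im[:300,:,::-1],None,fx=1.5,fy=1.5,interpolation=cv2.INTER_CUBIC))
def wc(f): return pickle.load(open(f+'.pkl','rb'))
E
python3 -c "
from h import *
wshot('w1')"
```

```text
(no output)
```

View pics/w1c.png

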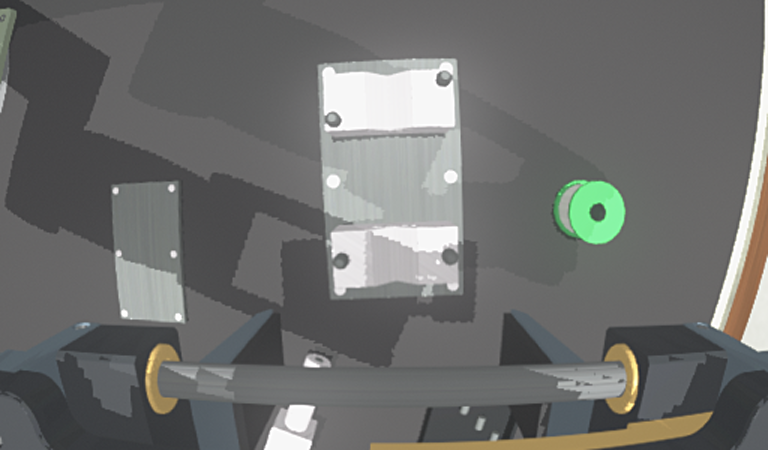

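```bash
python3 -c "
from h import *
im=cv2.imread('pics/w1.png')
cv2.imwrite('pics/w1z.png',cv2.resize(im[30:210,200:320],None,fx=5,fy=3.33*1.0,interpolation=cv2.INTER_CUBIC) if 0 else cv2.resize(im[30:210,200:320],None,fx=3.3,fy=3.3,interpolation=cv2.INTER_CUBIC))
c=wc('w1')
for nm,uv,z in [('corners',[(319,65),(456,59),(463,293),(331,299)],10),('studs',[(444,76),(333,119),(450,257),(341,261)],72),('screws',[(329,72),(446,68),(451,177),(453,286),(340,291),(333,181)],11)]:
    P=onz('wrist',np.array(uv)/1.5-.17,z,c); print(nm,P.round(1)[:,:2].tolist()); print(P.mean(0).round(1),[np.linalg.norm(P[i]-P[i-1]).round(1) for i in range(len(P))], [np.degrees(np.arctan2(*(P[i]-P[i-1])[[1,0]])).round(1) for i in range(len(P))])
"
```

```text
corners [[506.3, 42.8], [620.2, 72.5], [672.2, -128.3], [557.7, -158.6]]
[589.1 -42.9  10. ] [np.float64(207.8), np.float64(117.7), np.float64(207.5), np.float64(118.5)] [np.float64(104.3), np.float64(14.6), np.float64(-75.5), np.float64(-165.2)]
studs [[609.3, 38.7], [538.5, -9.3], [642.5, -90.1], [564.7, -109.8]]
[588.7 -42.6  72. ] [np.float64(155.1), np.float64(85.5), np.float64(131.7), np.float64(80.2)] [np.float64(73.3), np.float64(-145.9), np.float64(-37.9), np.float64(-165.7)]
screws [[516.6, 37.7], [613.4, 61.9], [637.7, -30.9], [661.6, -123.7], [564.4, -149.3], [540.0, -55.4]]
[588.9 -43.3  11. ] [np.float64(96.0), np.float64(99.8), np.float64(95.9), np.float64(95.9), np.float64(100.5), np.float64(97.0)] [np.float64(104.1), np.float64(14.0), np.float64(-75.3), np.float64(-75.6), np.float64(-165.3), np.float64(104.5)]
```

View pics/w1z.png

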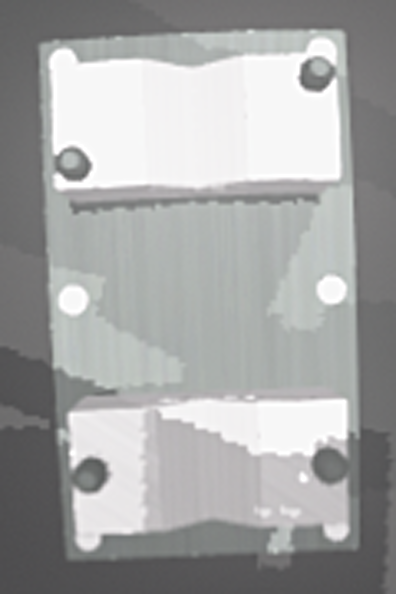

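```bash
python3 -c "
from h import *
plan((530,-379,220),-8.6)"
```

```text
shift cm [  8.05 -12.75  24.58] turn rad 0.3604 az now 12.05 tcp [ 603.4 -112.   300.6] q6 est -26.96834457558282 F [ 0.3 -0.4 -0.9] w 91.1 t 2.2
```

Call:
{"method": "move_arm", "body": {
  "moves": [
    [[8,-12.8,24.6],0.36,1],
    [[8,-12.8,24.6],0.36,1],
    [[8,-12.8,24.6],0.36,1],
    [[8,-12.8,24.6],0.36,1],
    [[8,-12.8,24.6],0.36,1],
    [[8,-12.8,24.6],0.36,1],
    [[8,-12.8,24.6],0.36,1],
    [[8,-12.8,24.6],0.36,1]
  ]
}}

```text
time_s: 3.2
ee_pos: [530.2, -378.8, 220.9]
ee_rot: [87.3, 89.9, -11.2]
force: [-0.1, 0.4, 0.4]
gripper_width: 91.2
```

```bash
python3 -c "
from h import *
wshot('w2');plan((530,-379,220),-8.6)"
```

```text
shift cm [ 0.09 -0.02  0.01] turn rad 0.0009 az now -8.55 tcp [ 530.2 -378.9  220.9] q6 est -26.96834457558281 F [-0.8  0.1  0.7] w 91.1 t 3.25
```

View pics/w2c.png

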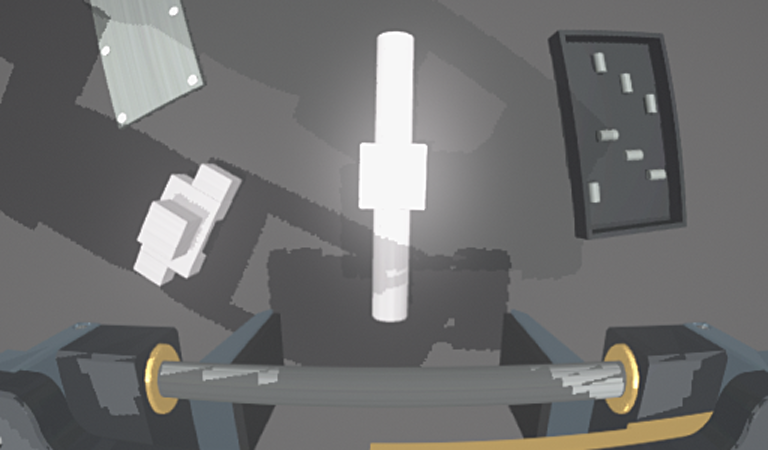

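```bash
python3 -c "
from h import *
c=wc('w2')
im=cv2.imread('pics/w2.png',0)[80:150,225:300]; m=(im>235).astype(np.uint8)
m=cv2.morphologyEx(m,cv2.MORPH_OPEN,np.ones((1,31),np.uint8))
k,_=cv2.findContours(m,cv2.RETR_EXTERNAL,cv2.CHAIN_APPROX_NONE); k=max(k,key=cv2.contourArea)
r=cv2.minAreaRect(k); B=cv2.boxPoints(r)+[225,80]; print(r,B)
P=onz('wrist',B,40,c); print(P.round(1).tolist(),P.mean(0)); print([np.linalg.norm(P[i]-P[i-1]).round(1) for i in range(4)],[np.degrees(np.arctan2(*(P[i]-P[i-1])[[1,0]])).round(1) for i in range(4)])
P=onz('wrist',np.array([(395.5,32),(390,321)])/1.5-.17,[20],c);P=onz('wrist',np.array([(395.5,32),(390,321)])/1.5-.17,22,c); print(P,P.mean(0),np.linalg.norm(P[1]-P[0]),np.degrees(np.arctan2(*(P[0]-P[1])[[1,0]])))
im=cv2.imread('pics/w2.png'); cv2.imwrite('pics/w2z.png',cv2.resize(im[90:210,70:290],None,fx=3.5,fy=3.5,interpolation=cv2.INTER_CUBIC))
"
```

```text
((36.50297164916992, 37.37812042236328), (44.03567886352539, 43.791847229003906), 1.3971810340881348) [[238.95778847 138.73067093]
 [240.02556801  94.95184612]
 [284.04815674  96.02556992]
 [282.9803772  139.80439377]]
[[517.7, -324.8, 40.0], [524.9, -285.0, 40.0], [564.3, -291.8, 40.0], [557.6, -331.7, 40.0]] [ 541.09187373 -308.31727655   40.        ]
[np.float64(40.5), np.float64(40.4), np.float64(40.0), np.float64(40.5)] [np.float64(170.1), np.float64(79.8), np.float64(-9.9), np.float64(-99.5)]
[[ 557.56554053 -211.77581349   22.        ]
 [ 524.99282037 -404.93713166   22.        ]] [ 541.27918045 -308.35647258   22.        ] 195.88842981168895 80.42828337026073
```

View pics/w2z.png

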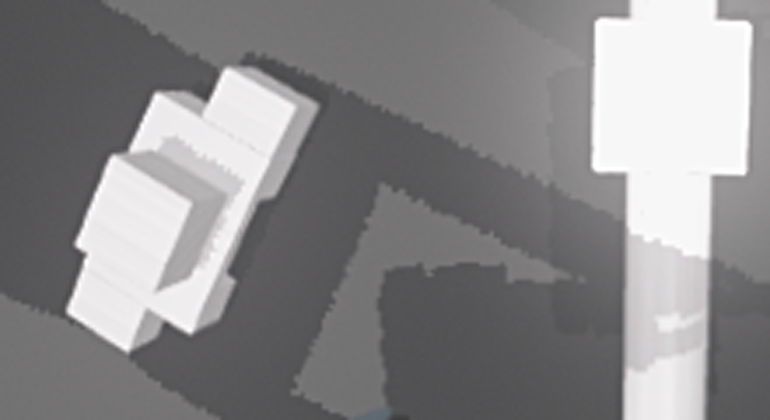

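```bash
python3 -c "
from h import *
plan((541,-308.3,84),-9.8)
c=wc('w2')
P=onz('wrist',np.array([(115,155),(193,200),(162,293),(76,246)])/3.5+[70-.36,90-.36],48,c); print(P.round(1).tolist(),P.mean(0)); print([np.linalg.norm(P[i]-P[i-1]).round(1) for i in range(4)],[np.degrees(np.arctan2(*(P[i]-P[i-1])[[1,0]])).round(1) for i in range(4)])
"
```

```text
shift cm [ 1.369e+01  1.000e-02 -7.140e+00] turn rad 0.0219 az now -8.55 tcp [ 530.2 -378.9  220.9] q6 est -19.877544349511965 F [-0.8  0.1  0.7] w 91.1 t 3.25
[[385.7, -294.6, 48.0], [408.0, -312.0, 48.0], [392.0, -335.7, 48.0], [366.3, -317.2, 48.0]] [ 387.98398524 -314.87234049   48.        ]
[np.float64(29.8), np.float64(28.3), np.float64(28.6), np.float64(31.6)] [np.float64(49.4), np.float64(-38.1), np.float64(-124.0), np.float64(144.3)]
```

Call:
{"method": "move_arm", "body": {
  "moves": [
    [[2,0,-7.1],0.022,1],
    [[7,0,-7.1],0.022,1],
    [[11,0,-7.1],0.022,1],
    [[13.7,0,-7.1],0.022,1],
    [[13.7,0,-7.1],0.022,1],
    [[13.7,0,-7.1],0.022,-1],
    [[13.7,0,-7.1],0.022,-1],
    [[13.7,0,-7.1],0.022,-1],
    [[13.7,0,-7.1],0.022,-1],
    [[13.7,0,-7.1],0.022,-1],
    [[13.7,0,-7.1],0.022,-1]
  ],
  "force": 40
}}

```text
time_s: 4.62
ee_pos: [540.6, -310.2, 83.4]
ee_rot: [76.9, 89.9, -23.0]
force: [0.6, -0.3, 0.6]
gripper_width: 40.0
```

```bash
python3 -c "
from h import *
plan((589,-43,200),14.5)"
```

```text
shift cm [-11.67   0.18 -27.15] turn rad -0.4262 az now -9.92 tcp [ 540.6 -310.2   83.4] q6 est -18.675476174711523 F [ 0.6 -0.3  0.6] w 40.0 t 4.62
```

Call:
{"method": "move_arm", "body": {
  "moves": [
    [[-6,0,0],0,-1],
    [[-11.7,0,-5],-0.1,-1],
    [[-11.7,0.2,-10],-0.2,-1],
    [[-11.7,0.2,-15],-0.3,-1],
    [[-11.7,0.2,-20],-0.4,-1],
    [[-11.7,0.2,-25],-0.43,-1],
    [[-11.7,0.2,-27],-0.43,-1],
    [[-11.7,0.2,-27],-0.43,-1],
    [[-11.7,0.2,-27],-0.43,-1]
  ]
}}

```text
time_s: 5.75
ee_pos: [588.1, -45.3, 199.4]
ee_rot: [-85.7, 89.9, -161.0]
force: [-0.3, -0.0, -7.2]
gripper_width: 39.7
```

```bash
python3 -c "
from h import *
wshot('w3');plan((589.5,-44.8,125),14.5)"
```

```text
shift cm [ 7.47  0.16 -0.04] turn rad 0.0027 az now 14.65 tcp [588.2 -45.6 199.7] q6 est -18.84593108317163 F [-0.2 -0.9 -6.8] w 40.0 t 5.8
```

View pics/w3c.png

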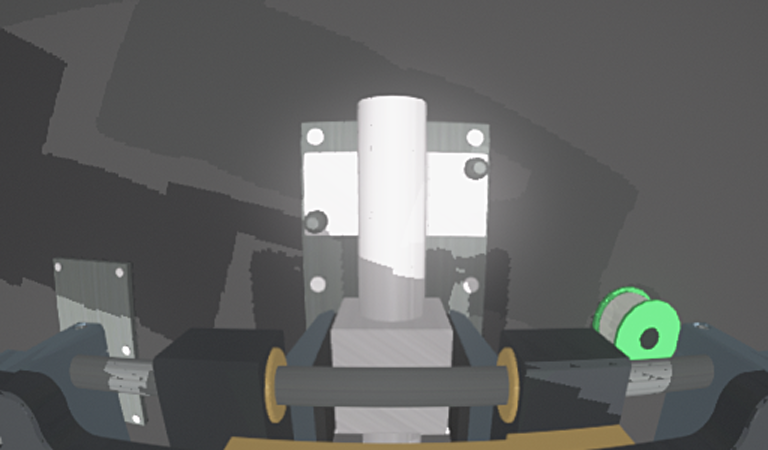

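Call:
{"method": "move_arm", "body": {
  "moves": [
    [[2,0.16,0],0.003,-1],
    [[4,0.16,0],0.003,-1],
    [[6,0.16,0],0.003,-1],
    [[7.0,0.16,0],0.003,-1],
    [[7.5,0.16,0],0.003,-1],
    [[7.5,0.16,0],0.003,-1],
    [[7.5,0.16,0],0.003,-1]
  ]
}}

```text
time_s: 6.68
ee_pos: [590.6, -44.0, 126.0]
ee_rot: [73.3, 89.9, -2.2]
force: [-0.1, 0.6, -7.0]
gripper_width: 39.8
```

```bash
python3 -c "
from h import *
plan((589.5,-44.8,123.4),14.5)"
```

```text
shift cm [ 0.26 -0.13  0.05] turn rad 0.0008 az now 14.55 tcp [590.6 -44.  126. ] q6 est -18.845931083171624 F [-0.1  0.6 -7. ] w 39.8 t 6.67
```

Call:
{"method": "move_arm", "body": {
  "moves": [
    [[0.15,-0.1,0],0,-1],
    [[0.25,-0.1,0],0,-1],
    [[0.25,-0.1,0],0,-1],
    [[0.25,-0.1,0],0,-1]
  ]
}}

```text
time_s: 7.18
ee_pos: [589.2, -44.1, 123.3]
ee_rot: [97.1, 90.0, 21.6]
force: [-1.4, -0.1, -0.1]
gripper_width: 39.8
```

```bash
python3 -c "
from h import *
plan((589.5,-44.8,123.4),14.5)"
```

```text
shift cm [-0.01  0.01  0.07] turn rad 0.0007 az now 14.54 tcp [589.2 -44.1 123.3] q6 est -18.84593108317163 F [-1.4 -0.1 -0.1] w 39.8 t 7.17
```

Call:
{"method": "move_arm", "body": {
  "moves": [
    [[0,0,0],0,0.6],
    [[0,0,0],0,0.6],
    [[0,0,0],0,0.6],
    [[-5,0,0],0,0.6],
    [[-10,0,3],0,0.8],
    [[-10,0,8],0,1],
    [[-10,0,8],0,1],
    [[-10,0,8],0,1]
  ]
}}

```text
time_s: 8.18
ee_pos: [608.9, -121.4, 222.2]
ee_rot: [-140.4, 89.9, 144.1]
force: [0.3, 1.2, -0.5]
gripper_width: 91.2
```

```bash
python3 -c "
from h import *
wshot('w4');plan((388,-315,200),52)"
```

```text
shift cm [  2.23 -26.25  13.23] turn rad -0.6533 az now 14.57 tcp [ 608.9 -120.9  222.2] q6 est -91.0716145781117 F [ 0.1 -0.4  0.2] w 91.1 t 8.22
```

View pics/w4c.png

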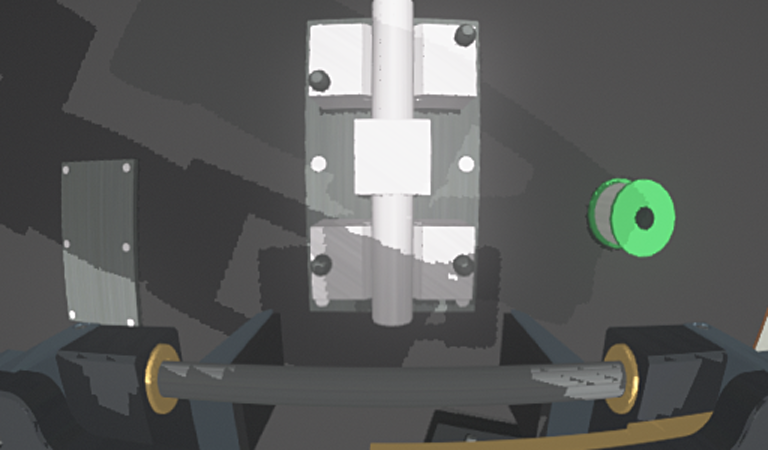

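```bash
python3 -c "
from h import *
c=wc('w4')
P=onz('wrist',np.array([(355,120),(431,120),(430,195),(354,194)])/1.5-.17,80,c); print(P.round(1).tolist(),P.mean(0)); print([np.linalg.norm(P[i]-P[i-1]).round(1) for i in range(4)],[np.degrees(np.arctan2(*(P[i]-P[i-1])[[1,0]])).round(1) for i in range(4)])
P=onz('wrist',np.array([(465,33),(319,78),(464,263),(321,263)])/1.5-.17,73,c);print(P.round(1).tolist(),P[:2].mean(0),P[2:].mean(0))
plan((435,-352,200),52)"
```

```text
[[564.8, -28.1, 80.0], [603.0, -18.1, 80.0], [612.7, -56.7, 80.0], [574.0, -66.3, 80.0]] [588.60624055 -42.30238669  80.        ]
[np.float64(39.3), np.float64(39.5), np.float64(39.8), np.float64(39.9)] [np.float64(103.6), np.float64(14.6), np.float64(-75.9), np.float64(-166.2)]
[[608.9, 37.1, 73.0], [538.8, -8.7, 73.0], [641.7, -88.1, 73.0], [564.6, -108.2, 73.0]] [573.87321165  14.23018267  73.        ] [603.14009444 -98.13908761  73.        ]
shift cm [  2.22 -22.64  17.99] turn rad -0.6533 az now 14.57 tcp [ 608.9 -120.9  222.2] q6 est -90.97962508051835 F [ 0.1 -0.4  0.2] w 91.1 t 8.22
```

Call:
{"method": "move_arm", "body": {
  "moves": [
    [[2.2,-22.6,18],-0.65,1],
    [[2.2,-22.6,18],-0.65,1],
    [[2.2,-22.6,18],-0.65,1],
    [[2.2,-22.6,18],-0.65,1],
    [[2.2,-22.6,18],-0.65,1],
    [[2.2,-22.6,18],-0.65,1],
    [[2.2,-22.6,18],-0.65,1],
    [[2.2,-22.6,18],-0.65,1]
  ]
}}

```text
time_s: 9.22
ee_pos: [436.7, -351.3, 200.7]
ee_rot: [93.3, 90.0, 55.3]
force: [-0.4, -0.4, -0.3]
gripper_width: 91.5
```

```bash
python3 -c "
from h import *
wshot('w5')
plan((435,-352,200),52)"
```

```text
shift cm [ 0.07 -0.15 -0.1 ] turn rad -0.0014 az now 51.92 tcp [ 436.7 -351.4  200.7] q6 est -90.97962508051835 F [ 0.2 -0.  -0.2] w 91.1 t 9.28
```

View pics/w5c.png

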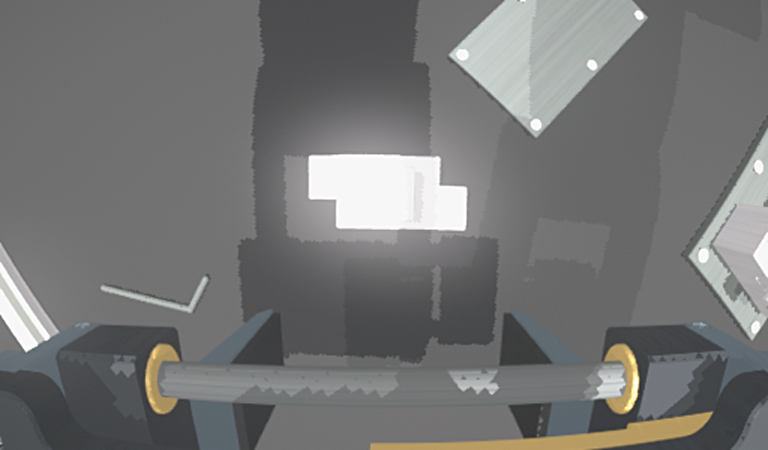

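```bash
python3 -c "
from h import *
im=cv2.imread('pics/w5.png')[90:170,190:330]
g=im.copy(); g=np.clip((g.astype(float)-200)*4.6,0,255).astype(np.uint8)
cv2.imwrite('pics/w5z.png',np.vstack([cv2.resize(g,None,fx=5,fy=5,interpolation=cv2.INTER_CUBIC)]))
"
```

```text
(no output)
```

View pics/w5z.png

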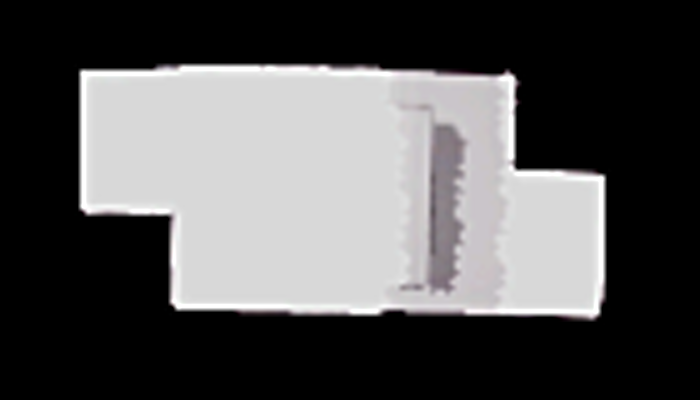

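```bash
python3 -c "
from h import *
c=wc('w5'); print(c[1])
uv=np.array([(80,70),(80,213),(605,172),(598,318),(512,74),(175,305)])/5.+[189.6,89.6]
P=onz('wrist',uv,22,c)[:,:2]; print(P.round(1).tolist())
print((P[0]+P[3])/2,(P[1]+P[2])/2,(P[4]+P[5])/2)
d=lambda a,b:(np.degrees(np.arctan2(*(P[b]-P[a])[::-1])).round(1),np.linalg.norm(P[a]-P[b]).round(1))
print(d(0,4),d(5,3),d(0,3),d(1,2),d(0,1),d(3,2)); P0=np.vstack([P]); 
"
```

```text
[ 382.05606533 -307.81348531  293.37408864]
[[339.1, -338.2], [359.7, -354.8], [413.0, -274.5], [433.9, -291.8], [388.5, -277.3], [384.0, -351.8]]
[ 386.49447713 -314.98427763] [ 386.35606672 -314.65261389] [ 386.28544226 -314.53189351]
(np.float64(51.0), np.float64(78.5)) (np.float64(50.3), np.float64(78.0)) (np.float64(26.1), np.float64(105.5)) (np.float64(56.4), np.float64(96.4)) (np.float64(-38.9), np.float64(26.4)) (np.float64(140.4), np.float64(27.1))
```

```bash
python3 -c "
from h import *
plan((386.4,-314.7,103),50.8)"
```

```text
shift cm [ 9.77 -0.22 -6.22] turn rad 0.0196 az now 51.92 tcp [ 436.7 -351.4  200.7] q6 est -89.9607834047939 F [ 0.2 -0.  -0.2] w 91.1 t 9.28
```

Call:
{"method": "move_arm", "body": {
  "moves": [
    [[1,-0.2,-6.2],0.02,1],
    [[4,-0.2,-6.2],0.02,1],
    [[7.5,-0.2,-6.2],0.02,1],
    [[9.4,-0.2,-6.2],0.02,0.5],
    [[9.8,-0.2,-6.2],0.02,0],
    [[9.8,-0.2,-6.2],0.02,-0.2],
    [[9.8,-0.2,-6.2],0.02,-1],
    [[9.8,-0.2,-6.2],0.02,-1],
    [[9.8,-0.2,-6.2],0.02,-1],
    [[9.8,-0.2,-6.2],0.02,-1],
    [[9.8,-0.2,-6.2],0.02,-1]
  ],
  "force": 30
}}

```text
time_s: 10.65
ee_pos: [386.0, -315.9, 103.1]
ee_rot: [30.6, 90.0, -8.8]
force: [0.3, 2.1, 3.9]
gripper_width: 30.1
```

```bash
python3 -c "
from h import *
plan((574,15,190),14.5)"
```

```text
shift cm [-8.68 37.5  -6.45] turn rad 0.6307 az now 50.63 tcp [ 386.  -315.9  103.1] q6 est -13.003064223608625 F [0.3 2.1 3.9] w 30.1 t 10.65
```

Call:
{"method": "move_arm", "body": {
  "moves": [
    [[-5,0,0],0,-1],
    [[-10,2,0],0,-1],
    [[-10,37.5,-6.4],0.63,-1],
    [[-10,37.5,-6.4],0.63,-1],
    [[-10,37.5,-6.4],0.63,-1],
    [[-10,37.5,-6.4],0.63,-1],
    [[-10,37.5,-6.4],0.63,-1],
    [[-10,37.5,-6.4],0.63,-1],
    [[-10,37.5,-6.4],0.63,-1],
    [[-10,37.5,-6.4],0.63,-1],
    [[-10,37.5,-6.4],0.63,-1],
    [[-10,37.5,-6.4],0.63,-1]
  ]
}}

```text
time_s: 12.15
ee_pos: [573.5, 13.4, 202.7]
ee_rot: [-84.7, 90.0, -160.3]
force: [-0.8, -0.2, -2.0]
gripper_width: 29.7
```

```bash
python3 -c "
from h import *
wshot('w6')
plan((574,15,175),14.5)"
```

```text
shift cm [ 2.78  0.07 -0.13] turn rad -0.0008 az now 14.45 tcp [573.6  13.5 202.8] q6 est -13.003064223608625 F [ 0.6 -0.9 -1.8] w 29.6 t 12.2
```

View pics/w6c.png

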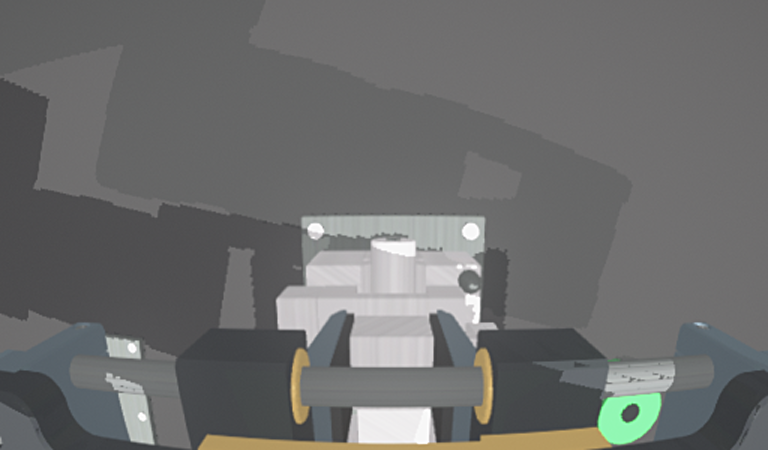

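Call:
{"method": "move_arm", "body": {
  "moves": [
    [[1.5,0.07,-0.1],0,-1],
    [[2.5,0.07,-0.1],0,-1],
    [[3.0,0.07,-0.1],0,-1],
    [[3.4,0.07,-0.1],0,-1],
    [[3.6,0.07,-0.1],0,-1]
  ]
}}

```text
time_s: 12.82
ee_pos: [574.6, 15.9, 166.5]
ee_rot: [172.0, 90.0, 96.5]
force: [-0.2, -0.6, -2.7]
gripper_width: 29.7
```

```bash
python3 -c "
from h import *
plan((574,15,163.1),14.5)"
```

```text
shift cm [ 0.34 -0.08  0.07] turn rad 0.001 az now 14.56 tcp [574.6  15.9 166.5] q6 est -13.003064223608625 F [-0.2 -0.6 -2.7] w 29.7 t 12.82
```

Already over the studs with no contact force. Finish.

Call:
{"method": "move_arm", "body": {
  "moves": [
    [[0.2,-0.08,0.05],0,-1],
    [[0.35,-0.08,0.05],0,-1],
    [[0.4,-0.08,0.05],0,-1],
    [[0.4,-0.08,0.05],0,-1]
  ]
}}

```text
time_s: 13.32
ee_pos: [573.9, 15.2, 163.1]
ee_rot: [89.0, 90.0, 13.5]
force: [-1.6, -0.7, -0.5]
gripper_width: 29.8
```

```bash
python3 -c "
from h import *
plan((574,15,163.1),14.5)"
```

```text
shift cm [-0.    0.01  0.02] turn rad 0.0009 az now 14.55 tcp [573.9  15.2 163.1] q6 est -13.003064223608618 F [-1.6 -0.7 -0.5] w 29.8 t 13.32
```

Call:
{"method": "move_arm", "body": {
  "moves": [
    [[0,0,0],0,0.3],
    [[0,0,0],0,0.3],
    [[0,0,0],0,0.3],
    [[-3,0,0],0,0.3],
    [[-7,0,3],0,1],
    [[-7,0,7],0,1],
    [[-7,0,7],0,1],
    [[-7,0,7],0,1]
  ]
}}

```text
time_s: 14.32
ee_pos: [591.1, -52.2, 232.3]
ee_rot: [-138.6, 89.9, 145.9]
force: [0.0, 0.2, -0.8]
gripper_width: 91.3
```

```bash
python3 -c "
from h import *
wshot('w7')
plan((408,234,200),48)"
```

```text
shift cm [  3.27 -10.52 -32.27] turn rad -0.5835 az now 14.57 tcp [591.  -51.9 232.2] q6 est -18.164460899738444 F [-0.5 -0.8 -0.3] w 91.1 t 14.38
```

View pics/w7c.png

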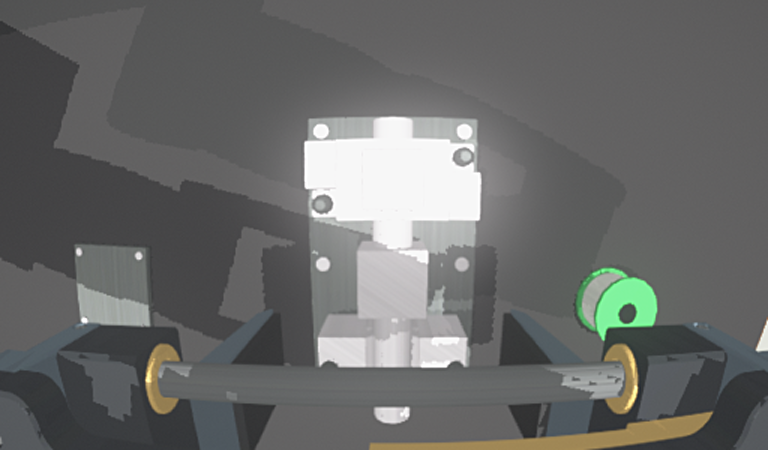

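Call:
{"method": "move_arm", "body": {
  "moves": [
    [[0,-10.5,-32.3],-0.58,1],
    [[0,-10.5,-32.3],-0.58,1],
    [[0,-10.5,-32.3],-0.58,1],
    [[0,-10.5,-32.3],-0.58,1],
    [[3.3,-10.5,-32.3],-0.58,1],
    [[3.3,-10.5,-32.3],-0.58,1],
    [[3.3,-10.5,-32.3],-0.58,1],
    [[3.3,-10.5,-32.3],-0.58,1],
    [[3.3,-10.5,-32.3],-0.58,1]
  ]
}}

```text
time_s: 15.5
ee_pos: [409.4, 233.2, 200.2]
ee_rot: [60.8, 89.9, 18.5]
force: [0.2, -0.1, -0.1]
gripper_width: 91.1
```

```bash
python3 -c "
from h import *
wshot('w8')
plan((408,234,200),48)"
```

```text
shift cm [ 0.01 -0.02 -0.16] turn rad -0.0052 az now 47.7 tcp [409.4 233.1 200.1] q6 est -18.164460899738444 F [ 0.7 -0.4 -0.1] w 91.3 t 15.55
```

View pics/w8c.png

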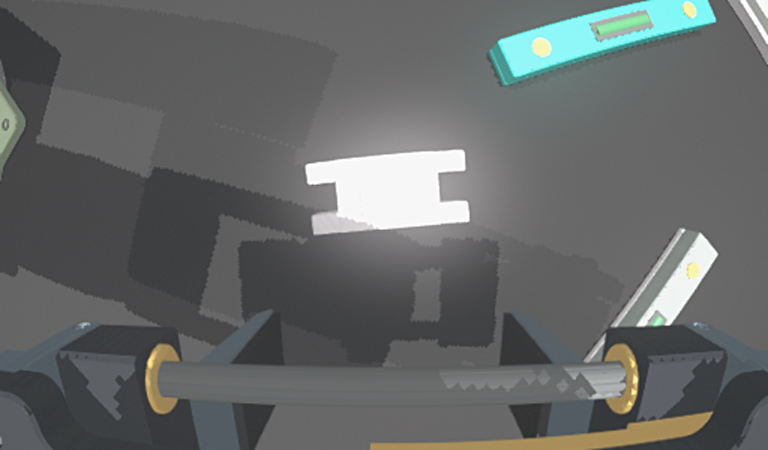

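```bash
python3 -c "
from h import *
im=cv2.imread('pics/w8.png')[90:170,190:330]
cv2.imwrite('pics/w8z.png',cv2.resize(im,None,fx=5,fy=5,interpolation=cv2.INTER_CUBIC))
"
```

View pics/w8z.png

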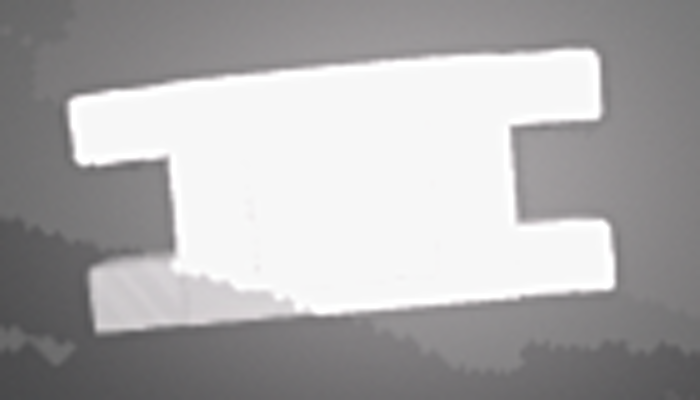

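```bash
python3 -c "
from h import *
c=wc('w8'); print(c[1])
uv=np.array([(70,98),(598,49),(614,290),(95,331)])/5.+[189.6,89.6]
P=onz('wrist',uv,22,c)[:,:2]; print(P.round(1).tolist(),P.mean(0))
d=lambda a,b:(np.degrees(np.arctan2(*(P[b]-P[a])[::-1])).round(1),np.linalg.norm(P[a]-P[b]).round(1))
print(d(0,1),d(3,2),d(0,3),d(1,2),(P[0]+P[2])/2,(P[1]+P[3])/2)
a=np.mean([d(0,1)[0],d(3,2)[0],d(0,3)[0]+90,d(1,2)[0]+90]);print(a)
plan((*P.mean(0),103),a)
"
```

```text
[357.90293572 280.51508713 292.77041443]
[[315.7, 248.6], [373.6, 325.4], [408.9, 298.3], [350.2, 222.3]] [362.09670839 273.66245869]
(np.float64(53.0), np.float64(96.3)) (np.float64(52.3), np.float64(96.1)) (np.float64(-37.2), np.float64(43.4)) (np.float64(-37.5), np.float64(44.5)) [362.2860214  273.45101043] [361.90739538 273.87390696]
52.65
shift cm [ 9.71 -0.19 -6.23] turn rad -0.0864 az now 47.7 tcp [409.4 233.1 200.1] q6 est -15.569042446432135 F [ 0.7 -0.4 -0.1] w 91.3 t 15.55
```

Call:
{"method": "move_arm", "body": {
  "moves": [
    [[1,-0.2,-6.2],-0.087,1],
    [[4,-0.2,-6.2],-0.087,1],
    [[7.5,-0.2,-6.2],-0.087,1],
    [[9.4,-0.2,-6.2],-0.087,0.5],
    [[9.7,-0.2,-6.2],-0.087,0],
    [[9.7,-0.2,-6.2],-0.087,-0.2],
    [[9.7,-0.2,-6.2],-0.087,-1],
    [[9.7,-0.2,-6.2],-0.087,-1],
    [[9.7,-0.2,-6.2],-0.087,-1],
    [[9.7,-0.2,-6.2],-0.087,-1],
    [[9.7,-0.2,-6.2],-0.087,-1]
  ],
  "force": 30
}}

```text
time_s: 16.92
ee_pos: [361.5, 273.9, 103.0]
ee_rot: [73.5, 90.0, 36.3]
force: [-0.7, -0.4, 4.3]
gripper_width: 30.2
```

```bash
python3 -c "
from h import *
plan((603.7,-100.7,215),14.5)"
```

```text
shift cm [-11.2  -15.17  41.95] turn rad 0.668 az now 52.78 tcp [361.5 273.9 103. ] q6 est -23.97001725478602 F [-0.7 -0.4  4.3] w 30.2 t 16.93
```

Call:
{"method": "move_arm", "body": {
  "moves": [
    [[-6,0,0],0,-1],
    [[-12,0,0],0,-1],
    [[-13,-4,10],0.2,-1],
    [[-13,-15.2,42],0.67,-1],
    [[-13,-15.2,42],0.67,-1],
    [[-13,-15.2,42],0.67,-1],
    [[-13,-15.2,42],0.67,-1],
    [[-13,-15.2,42],0.67,-1],
    [[-13,-15.2,42],0.67,-1],
    [[-13,-15.2,42],0.67,-1],
    [[-13,-15.2,42],0.67,-1],
    [[-13,-15.2,42],0.67,-1],
    [[-13,-15.2,42],0.67,-1]
  ]
}}

```text
time_s: 18.55
ee_pos: [603.3, -99.9, 232.9]
ee_rot: [-149.9, 90.0, 134.6]
force: [-0.1, -0.1, -3.6]
gripper_width: 29.9
```

```bash
python3 -c "
from h import *
wshot('w9')
plan((603.7,-100.7,163),14.5)"
```

```text
shift cm [7.   0.01 0.07] turn rad -0.0005 az now 14.47 tcp [ 603.4 -100.1  233. ] q6 est -23.97001725478602 F [-1.  -0.1 -2.6] w 29.5 t 18.6
```

View pics/w9c.png

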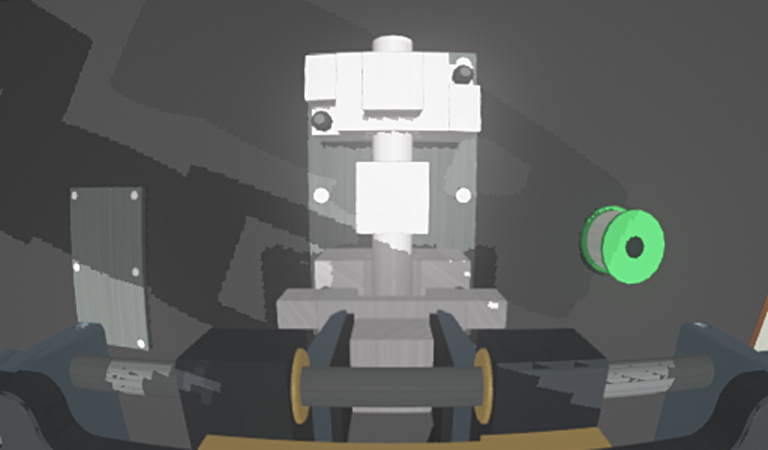

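Call:
{"method": "move_arm", "body": {
  "moves": [
    [[2,0,0.07],0,-1],
    [[4,0,0.07],0,-1],
    [[5.2,0,0.07],0,-1],
    [[5.8,0,0.07],0,-1],
    [[6.2,0,0.07],0,-1],
    [[6.5,0,0.07],0,-1],
    [[6.5,0,0.07],0,-1]
  ]
}}

```text
time_s: 19.48
ee_pos: [604.1, -102.0, 167.9]
ee_rot: [78.3, 90.0, 2.7]
force: [-0.4, 0.3, -2.1]
gripper_width: 30.0
```

```bash
python3 -c "
from h import *
plan((603.7,-100.7,163),14.5)"
```

```text
shift cm [ 0.49 -0.01 -0.13] turn rad -0.0021 az now 14.38 tcp [ 604.1 -102.   167.9] q6 est -23.970017254786022 F [-0.4  0.3 -2.1] w 30.0 t 19.48
```

Call:
{"method": "move_arm", "body": {
  "moves": [
    [[0.2,0,-0.1],0,-1],
    [[0.4,0,-0.1],0,-1],
    [[0.5,0,-0.1],0,-1],
    [[0.55,0,-0.1],0,-1],
    [[0.55,0,-0.1],0,-1]
  ]
}}

```text
time_s: 20.1
ee_pos: [603.7, -101.0, 163.1]
ee_rot: [78.9, 90.0, 3.2]
force: [-2.1, 0.4, 6.0]
gripper_width: 29.5
```

```bash
python3 -c "
from h import *
plan((603.7,-100.7,163),14.5)"
```

```text
shift cm [ 0.01  0.   -0.03] turn rad -0.0021 az now 14.38 tcp [ 603.7 -101.   163.1] q6 est -23.970017254786015 F [-2.1  0.4  6. ] w 29.5 t 20.1
```

Call:
{"method": "move_arm", "body": {
  "moves": [
    [[0,0,0],0,0.3],
    [[0,0,0],0,0.3],
    [[0,0,0],0,0.3],
    [[-4,0,0],0,0.3],
    [[-9,0,3],0,1],
    [[-9,0,7],0,1],
    [[-9,0,7],0,1],
    [[-9,0,7],0,1]
  ]
}}

```text
time_s: 21.1
ee_pos: [620.8, -168.5, 251.5]
ee_rot: [-139.4, 89.9, 145.0]
force: [-0.3, -0.6, -0.4]
gripper_width: 91.0
```

```bash
python3 -c "
from h import *
wshot('w10')
plan((570,270,200),14.5)"
```

```text
shift cm [  5.2    5.98 -43.69] turn rad -0.0018 az now 14.4 tcp [ 620.8 -168.1  251.5] q6 est 10.846175941946687 F [ 0.8  0.4 -0.3] w 90.9 t 21.15
```

View pics/w10c.png

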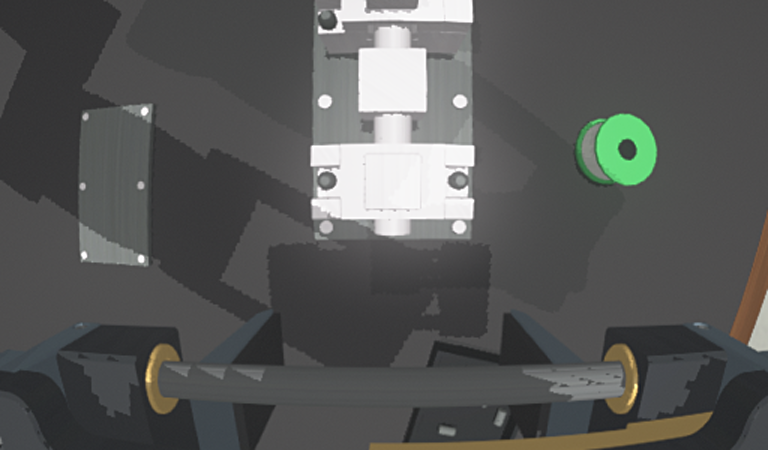

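```bash
python3 -c "
from h import *
plan((567,276,220),10)"
```

```text
shift cm [  3.2    5.84 -44.35] turn rad 0.0767 az now 14.4 tcp [ 620.8 -168.1  251.5] q6 est 15.955544600402789 F [ 0.8  0.4 -0.3] w 90.9 t 21.15
```

Call:
{"method": "move_arm", "body": {
  "moves": [
    [[0,5.8,-44.4],0.077,1],
    [[0,5.8,-44.4],0.077,1],
    [[0,5.8,-44.4],0.077,1],
    [[0,5.8,-44.4],0.077,1],
    [[0,5.8,-44.4],0.077,1],
    [[0,5.8,-44.4],0.077,1],
    [[3.2,5.8,-44.4],0.077,1],
    [[3.2,5.8,-44.4],0.077,1],
    [[3.2,5.8,-44.4],0.077,1],
    [[3.2,5.8,-44.4],0.077,1]
  ]
}}

```text
time_s: 22.4
ee_pos: [567.4, 274.7, 220.8]
ee_rot: [59.7, 90.0, -20.4]
force: [-0.3, -0.2, -0.1]
gripper_width: 90.8
```

```bash
python3 -c "
from h import *
wshot('w11')
plan((567,276,220),10)"
```

```text
shift cm [ 0.1  -0.03 -0.17] turn rad -0.002 az now 9.89 tcp [567.6 274.4 221. ] q6 est 15.955544600402789 F [-0.2  0.5  0.4] w 91.5 t 22.45
```

View pics/w11c.png

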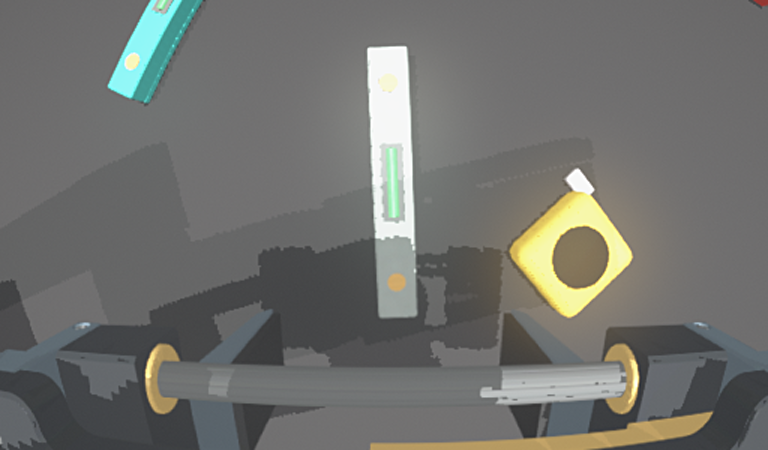

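```bash
python3 -c "
from h import *
c=wc('w11'); print(c[1])
uv=np.array([(368,47),(408,47),(416,316.5),(378,318),(393,182.5),(510,254)])/1.5-.17
P=onz('wrist',uv,28,c)[:,:2]; print(P.round(1).tolist(),P[:4].mean(0))
d=lambda a,b:(np.degrees(np.arctan2(*(P[b]-P[a])[::-1])).round(1),np.linalg.norm(P[a]-P[b]).round(1))
print(d(3,0),d(2,1),d(0,1),d(3,2))
Q=P[:4].mean(0); a=d(3,0)[0]/2+d(2,1)[0]/2-90;print(a)
u=np.array([np.cos(np.radians(a)),np.sin(np.radians(a))]); print('tape along jaw',(P[5]-Q)@u,(P[5]-Q)@[-u[1],u[0]])
plan((*Q,80),a)
"
```

```text
[555.06178102 343.5809669  313.43390698]
[[525.4, 426.5], [550.5, 430.8], [587.2, 256.5], [562.2, 251.0], [556.5, 341.2], [641.0, 309.7]] [556.32403207 341.20878177]
(np.float64(101.9), np.float64(179.3)) (np.float64(101.9), np.float64(178.1)) (np.float64(9.8), np.float64(25.5)) (np.float64(12.3), np.float64(25.6))
11.900000000000006
tape along jaw 76.37848206688605 -48.32109013492003
shift cm [14.1   0.02 -6.78] turn rad -0.0352 az now 9.89 tcp [567.6 274.4 221. ] q6 est 19.621930938274915 F [-0.2  0.5  0.4] w 91.5 t 22.45
```

Call:
{"method": "move_arm", "body": {
  "moves": [
    [[2,0,-6.8],-0.035,0.2],
    [[6,0,-6.8],-0.035,0.2],
    [[10,0,-6.8],-0.035,0.2],
    [[13,0,-6.8],-0.035,0.2],
    [[13.9,0,-6.8],-0.035,0.2],
    [[13.9,0,-6.8],-0.035,0.2],
    [[13.9,0,-6.8],-0.035,-1],
    [[13.9,0,-6.8],-0.035,-1],
    [[13.9,0,-6.8],-0.035,-1],
    [[13.9,0,-6.8],-0.035,-1]
  ],
  "force": 30
}}

```text
time_s: 23.7
ee_pos: [555.7, 342.9, 82.1]
ee_rot: [106.6, 89.9, 28.6]
force: [1.0, 0.2, 3.3]
gripper_width: 25.5
```

```bash
python3 -c "
from h import *
plan((589,-43,220),14.5)"
```

```text
shift cm [-13.82  -4.73  38.44] turn rad -0.044 az now 11.98 tcp [555.7 342.9  82.1] q6 est -18.67547617471152 F [1.  0.2 3.3] w 25.5 t 23.7
```

Call:
{"method": "move_arm", "body": {
  "moves": [
    [[-6,0,0],0,-1],
    [[-12,0,0],0,-1],
    [[-16,-1,5],0,-1],
    [[-16,-4.8,38.3],-0.044,-1],
    [[-16,-4.8,38.3],-0.044,-1],
    [[-16,-4.8,38.3],-0.044,-1],
    [[-16,-4.8,38.3],-0.044,-1],
    [[-16,-4.8,38.3],-0.044,-1],
    [[-16,-4.8,38.3],-0.044,-1],
    [[-16,-4.8,38.3],-0.044,-1],
    [[-16,-4.8,38.3],-0.044,-1],
    [[-16,-4.8,38.3],-0.044,-1],
    [[-16,-4.8,38.3],-0.044,-1]
  ]
}}

```text
time_s: 25.32
ee_pos: [587.7, -40.9, 241.2]
ee_rot: [-161.1, 90.0, 123.5]
force: [-0.8, 0.6, -5.1]
gripper_width: 25.8
```

```bash
python3 -c "
from h import *
wshot('w12')
plan((588.6,-41.3,190),14.5)"
```

```text
shift cm [5.12 0.07 0.05] turn rad 0.0013 az now 14.58 tcp [587.8 -41.  241.2] q6 est -18.513665876934795 F [ 0.3 -0.4 -4.2] w 25.9 t 25.38
```

View pics/w12c.png

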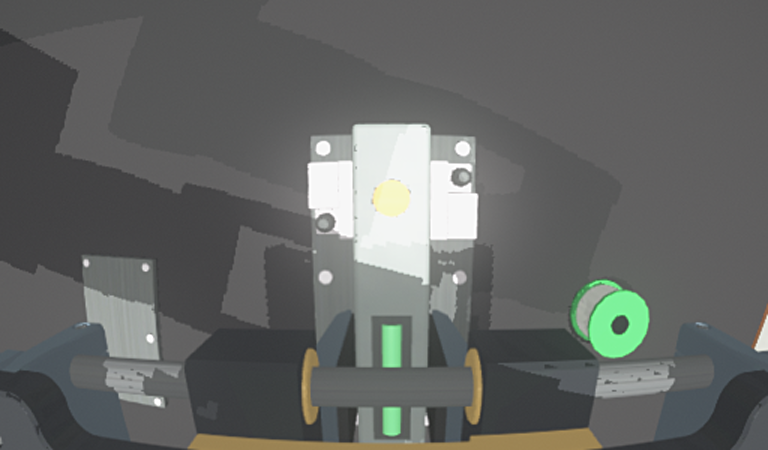

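Level is centred over the stand; lower it.

Call:
{"method": "move_arm", "body": {
  "moves": [
    [[2,0.05,0.05],0,-1],
    [[3.5,0.05,0.05],0,-1],
    [[4.4,0.05,0.05],0,-1],
    [[4.8,0.05,0.05],0,-1],
    [[4.8,0.05,0.05],0,-1],
    [[4.8,0.05,0.05],0,-1]
  ]
}}

```text
time_s: 26.12
ee_pos: [588.8, -42.4, 193.8]
ee_rot: [75.9, 89.9, 0.4]
force: [-0.4, 0.0, -3.0]
gripper_width: 25.7
```

```bash
python3 -c "
from h import *
plan((588.6,-41.3,190),14.5)"
```

```text
shift cm [ 0.38  0.01 -0.11] turn rad -0.0001 az now 14.49 tcp [588.8 -42.4 193.8] q6 est -18.513665876934787 F [-0.4  0.  -3. ] w 25.7 t 26.12
```

Call:
{"method": "move_arm", "body": {
  "moves": [
    [[0.2,0,-0.1],0,-1],
    [[0.35,0,-0.1],0,-1],
    [[0.4,0,-0.1],0,-1],
    [[0.4,0,-0.1],0,-1],
    [[0.4,0,-0.1],0,-1]
  ]
}}

```text
time_s: 26.75
ee_pos: [588.2, -41.3, 190.0]
ee_rot: [87.2, 90.0, 11.7]
force: [-2.7, 0.5, 5.6]
gripper_width: 25.5
```

```bash
python3 -c "
from h import *
plan((588.6,-41.3,190),14.5)"
```

```text
shift cm [0.   0.03 0.01] turn rad -0.0001 az now 14.5 tcp [588.2 -41.3 190. ] q6 est -18.513665876934795 F [-2.7  0.5  5.6] w 25.5 t 26.75
```

Contact made; release gently and withdraw straight up.

Call:
{"method": "move_arm", "body": {
  "moves": [
    [[0,0,0],0,0.2],
    [[0,0,0],0,0.2],
    [[0,0,0],0,0.2],
    [[0,0,0],0,0.2],
    [[-3,0,0],0,0.2],
    [[-8,0,0],0,0.2],
    [[-12,0,5],0,1],
    [[-12,0,10],0,1],
    [[-12,0,11],0,1],
    [[-12,0,11],0,1],
    [[-12,0,11],0,1]
  ]
}}

```text
time_s: 28.12
ee_pos: [615.4, -146.7, 308.8]
ee_rot: [-144.9, 89.9, 139.6]
force: [-0.2, 0.6, 0.1]
gripper_width: 91.4
```

```bash
python3 -c "
from h import *
wshot('w13'); grab('side','s13'); 
im=cv2.imread('pics/s13.png');cv2.imwrite('pics/s13c.png',cv2.resize(im[160:300,200:420],None,fx=3.6,fy=3.6,interpolation=cv2.INTER_CUBIC))
plan((588.6,-41.3,190),14.5)"
```

```text
shift cm [ 11.92   0.05 -10.86] turn rad 0.0014 az now 14.58 tcp [ 615.5 -146.6  309.1] q6 est -18.513665876934798 F [-1.   0.8 -0.3] w 91.2 t 28.23
```

View pics/w13c.png

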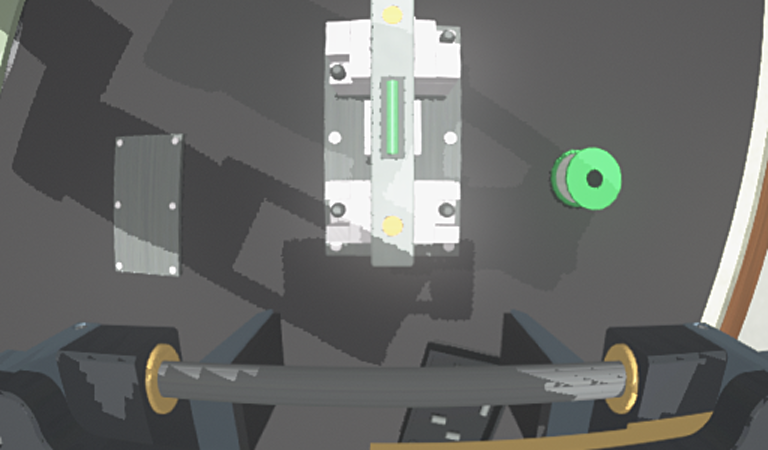

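View pics/s13c.png

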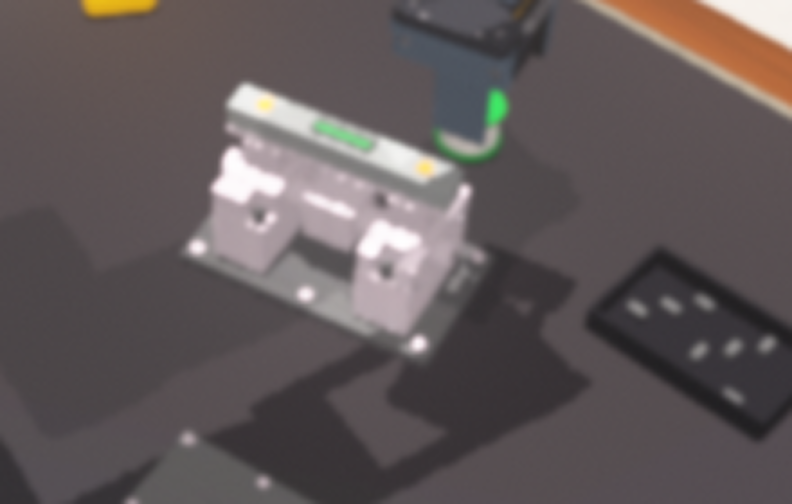

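```bash
python3 -c "
from h import *
P=onz('wrist',np.array([(393.5,117),(393,15),(392,225),(391,265)])/1.5-.17,136,wc('w13'));print(P.round(1)); print((P[1]+P[2])/2, np.degrees(np.arctan2(*(P[1]-P[2])[[1,0]])))
env.job_done()"
```

```text
[[ 589.2  -42.8  136. ]
 [ 572.5   20.2  136. ]
 [ 604.6 -105.5  136. ]
 [ 610.2 -129.3  136. ]]
[588.57072425 -42.67397182 136.        ] 104.32857020173627
the job is handed in; nothing more can be done
```

The spindle stand is back together and the job is handed in; `job_done` reports no verdict, so success is judged only from my own checks. About 28 s of the 125 s allowed had passed when I handed in.

- **Shaft:** it lies in both V's, and the wrist camera put its block centre within 1 mm of the plate centre, at (588.6, −42.3) against (589, −43). I did not re-measure it after the caps and level went on.
- **Caps:** the corner-cut cap is on the diagonal pedestal (left) and the slotted cap on the inline one (right). Both tool heights at release matched the joint face. The pictures show the studs in their cut-outs.
- **Level:** the grey one is across both cap tops, right way up. The last view puts its centre at (588.6–589.2, −42.7) at 104.3°, against the plate's (589, −43) at about 104.5°.
- **Bystanders:** I touched none of the tape measure, solder spool or parts tray, and the gripper is open and clear of everything.

No check failed or disagreed. The only oddity was a length measurement of the loose shaft that came out 6 mm long (196 against 190). I put that down to picking the ends by eye, and its centre agreed with the block measurement.

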